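# Put the spice and tea tins back in the rack and push its end stop snug

## Robot

A 6-joint arm with a two-finger parallel gripper is mounted at the origin on the work surface. World frame = base frame: x ahead of the robot, y to its left, z up, the work surface at z = 0. Lengths are in mm, angles in rad, forces in N, time in s.
With the tool pointing down it reaches from about 350 to 875 mm from the base axis. Payload 4.2 kg.
Tool frame: the origin (TCP) lies at the very end of the fingers, on their centre line; the grasp point (between the pads) lies 19 mm behind it; z points along the fingers, y is the line along which they close (so a half turn about z gives the same grasp; the last joint's range is limited). The gripper opens to 85 mm and grips with 20 to 120 N. Pads are 22 mm wide; open, the fingers measure 114 mm over their backs; the gripper's body (76 mm by 85 mm) begins 54 mm behind the grasp point. The pads swing forward as they close: fully open they stand 13 mm farther back than shut.
Start: joints at [-0.96, 0.385, 0.008, 0, -1.194, -0.259], TCP at [215.382, -586.694, 231.312] pointing down, gripper open.
Joint ranges: [-3.14, 3.14], [-1.21, 2.06], [-1.07, 1.41], [-3.16, 2.05], [-2.99, -0.16], [-3.1, 3.1]. Speed limits (rad/s): [2.79, 2.79, 3.14, 3.14, 3.14, 3.14].

## Interface

Orientations are given as a unit quaternion [x, y, z, w].
In Python, from bench import arm gives the robot as it stands. The module is installed in compiled form; this text tells all that it offers.
- The arm moves only by the tool drive_tool, never from a script. Its argument "targets" is a list of rows, each a list of 5 numbers: the closure, from -1 (fully open) to 1 (shut), then the shift along the tool's x, y, z in mm, then the turn about the tool's z in degrees. In form: [[grip, tx, ty, tz, roll], ...]. A call has 1 to 12 rows; each row is the pose to reach, as a shift and turn from the pose commanded when the call began, along the tool's axes at that moment; what a row does not reach only later rows make up. A row lasts 1/10 s, in which the tool goes at most 50 mm and 8.59 degrees, less where a joint would pass 70% of its speed; a pose out of reach is approached as far as the arm can. A call with a gripper value outside its range is refused whole. The fingers move at their own pace and stop on an object; the grip force is fixed at half the most. Time passes only in rows, so rows that repeat a pose let the fingers close. It gives the time, the measured TCP pose, the force, the opening and the grip force at its end, in the units of the state.
- arm.read_state(): the state, without advancing time (a new reading comes with each control period).
- arm.get_image(name): name is "scene" or "top" or "wrist"; returns the picture (420x560x3 uint8, blue, green, red); there is no depth.
- arm.camera_params(name): a dict with "fov_y" (degrees; the focal length in pixels is half the picture's height over the tangent of half this angle, whatever the lens; pixels are square), "cx", "cy" (the principal point, pixels), "rvec" (rotation vector, rad) and "tvec" (3), from world to camera coordinates, as OpenCV has them; the wrist camera has in their place "tool_from_camera" (4x4, takes a point from camera to tool coordinates, whose origin is the TCP and whose axes are the flange's). Camera axes: x right, y down, z forward; pixel columns grow to the right and rows downward; lengths in mm; the calibration is good to about 2 mm. A picture is of the moment at which its call begins: read the wrist's pose just before it. camera_params takes no time and is no camera call.
- arm.job_done(): hands the job in; it is judged then, once.
The state is a dict: "clock": time; "joints": joint angles; "joint_vel": joint speeds; "joint_efforts": joint torques, N m; "position": TCP position; "ee_rot": TCP orientation; "contact_force": force on the tool from outside, world axes, zero at the start; "wrist_torque": the same for the moment, N m; "gripper_width": finger opening in mm; "grasp_force": force on a finger pad.
Only numpy, scipy, OpenCV 4.12 (cv2) and the standard library are available. Lean on these libraries where they do the work, as an engineer would, in place of code of your own. Each camera call takes 0.05 s, during which the arm holds its last target. There are 200 camera calls.

## Task

Put every tin back into the bamboo rack, standing upright in one row with their broad sides facing the rack's ends: the green tea tin, which has slipped down between the hotplate and the tiled ledge, goes against the rack's fixed end, and the spice tins follow it in any order. Then push the sliding end stop up snug, so that no gap is left anywhere in the row, and leave the utensil pot and the washing-up bottle where they are.

Things in the scene. Friction and masses are not known exactly. Their poses are not given: they have to be found in the camera images.
- tea_mid (a point): dark green tea tin: rectangular, closed, 66 (its x) x 44 (its y) x 125 mm tall (its z), about 220 g. Point at its centre, 62.5 mm above its underside. Starts standing on the worktop in the gap, 50 to 53 mm wide, between the hotplate and the tiled ledge, its 66 mm width along the gap; only its top 50 mm stands out of the gap.
- red_mid (a point): red spice tin: rectangular, closed, 60 (its x) x 38 (its y) x 92 mm tall (its z), about 160 g, half full so heavier at the bottom. Point at its centre, 46 mm above its underside. Starts standing on the worktop, between the robot and the rack. Not every run has it (None if absent).
- yellow_mid (a point): yellow spice tin: rectangular, closed, 60 (its x) x 38 (its y) x 92 mm tall (its z), about 160 g, half full so heavier at the bottom. Point at its centre, 46 mm above its underside. Starts standing on the worktop, between the robot and the rack. Not every run has it (None if absent).
- orange_mid (a point): orange spice tin: rectangular, closed, 60 (its x) x 38 (its y) x 92 mm tall (its z), about 160 g, half full so heavier at the bottom. Point at its centre, 46 mm above its underside. Starts standing on the worktop, between the robot and the rack. Not every run has it (None if absent).
- white_mid (a point): white spice tin: rectangular, closed, 60 (its x) x 38 (its y) x 92 mm tall (its z), about 160 g, half full so heavier at the bottom. Point at its centre, 46 mm above its underside. Starts standing on the worktop, between the robot and the rack. Not every run has it (None if absent).
- brown_mid (a point): brown spice tin: rectangular, closed, 60 (its x) x 38 (its y) x 92 mm tall (its z), about 160 g, half full so heavier at the bottom. Point at its centre, 46 mm above its underside. Starts standing on the worktop, between the robot and the rack. Not every run has it (None if absent).
- rack_end (a point): point on the bamboo rack: at the foot of the inner face of its fixed end panel, mid-width, on the rack's floor (14 mm above the worktop). y axis: level along the row, from the fixed end towards the sliding stop; x across the row; z up. The fixed end panel is 96 mm wide, 16 mm thick and stands 95 mm above the floor.
- rack: bamboo tin rack, fixed to the worktop, 96 (x) x 336 mm (y). Origin at the centre of its underside; fixed end at -y, sliding stop to +y of it. A steel rod of 7 mm runs along each side of the row, 77 mm clear between the two, their tops 39.5 mm above the rack's floor; the sides and top are otherwise open. A low block, 50 mm high, closes the +y end.
- stop (a joint): the rack's sliding end stop (brown panel 74 mm wide, 36 mm deep along the row, 88 mm high above the floor, with a steel knob on top): clear length in m between the fixed end's inner face and the stop's inner face; 0 touching, 0.270 fully open. It slides along the row with about 2.5 N of friction and stays where it is left.
- stop_knob (a point): centre of the stop's steel knob, an upright cylinder of 22 mm diameter and 30 mm height, 103 mm above the rack's floor and 23 mm behind the stop's inner face; it can be pinched from above to slide the stop.
- hotplate: white single hotplate, fixed, 250 (x) x 230 (y) x 72 mm high, its round black plate rising 8 mm more in the middle (radius 90 mm). Origin at the centre of its underside.
- ledge: blue tiled ledge, fixed, 900 (x) x 340 (y) x 75 mm high, at the robot's right; the gap lies between its +y face and the hotplate. Origin at the centre of its underside.
- crock: yellow utensil pot, bystander, 104 mm across, 120 mm high, with spoons standing in it to 280 mm; origin at the centre of its underside.
- soap: green washing-up bottle, bystander, 62 mm across, 191 mm high; origin at the centre of its underside.
Mind the look-alikes: they are no part of the job. Leave any pink look-alike of the part that bears tea_mid alone.

How it is judged:
By the outcome, as a careful person would: the job done as asked, in the order asked, and still so for the second after the job is handed in, with the robot touching nothing.
Of red, yellow, orange, white, brown only 3 to 5 are there at a start; the rules pass over those that are not, and their reading is None.
At some moment in a run one of red, yellow, orange, white, brown may be knocked a few centimetres aside while the robot is not near it.
Once in a run the grip may slacken for a moment while it holds something.
It also fails if it takes over 210 s, if anything falls off the work surface, if the arm or the gripper's body presses on something with over 40 N, if the wrist force passes 120 N, or if a joint passes its speed limit or range.

## Working session

There is one attempt and no reset: what is moved stays moved. The work goes in short steps, Python scripts to look and compute and a tool call to move; the robot and the scene stay as the last step left them, time stands still between calls to the robot, and variables do not carry over. Pictures are saved under pics/ and viewed, at most 15 in all, crops included, and the job is handed in when it is done.

Besides the shell and the picture viewer there is one more tool, called after "Call:" as name(argument=value, ...) on one line, values as JSON. drive_tool: Moves the arm, as the interface text tells. Its arguments: {"type":"object","properties":{"targets":{"type":"array","items":{"type":"array","items":{"type":"number"}}}},"required":["targets"]}

```bash
mkdir -p pics; python3 - <<'E'
from bench import arm
import cv2,numpy as np
s=arm.read_state();print({k:np.round(v,3).tolist() for k,v in s.items()})
for n in("scene","top","wrist"):
    im=arm.get_image(n);cv2.imwrite(f"pics/{n}0.png",im)
    print(n,{k:np.round(v,4).tolist() for k,v in arm.camera_params(n).items()})
E
```

```text
{'clock': 0.0, 'joints': [-0.96, 0.385, 0.007, -0.001, -1.194, -0.259], 'joint_vel': [0.002, 0.001, 0.0, -0.001, 0.001, 0.002], 'joint_efforts': [-0.001, -39.229, 18.841, 4.186, -0.005, -0.0], 'position': [215.2, -586.154, 230.253], 'ee_rot': [-0.175, 0.985, 0.001, -0.0], 'contact_force': [0.271, 0.628, 0.366], 'wrist_torque': [0.03, 0.001, 0.029], 'grasp_force': 0.0, 'gripper_width': 85.465}
scene {'fov_y': 55.941, 'cx': 276.6928, 'cy': 211.1883, 'rvec': [1.3115, 2.092, -0.9838], 'tvec': [225.023, -173.5505, 1588.6102]}
top {'fov_y': 44.5115, 'cx': 290.4368, 'cy': 213.609, 'rvec': [2.1914, -2.145, 0.1055], 'tvec': [-53.3234, 442.0318, 1467.2263]}
wrist {'fov_y': 61.8634, 'cx': 275.9284, 'cy': 211.3387, 'tool_from_camera': [[-0.0, -0.9551, -0.2962, 75.4866], [1.0, 0.0002, -0.0005, -0.2464], [0.0005, -0.2962, 0.9551, -143.185], [0.0, 0.0, 0.0, 1.0]]}
```

View pics/scene0.png

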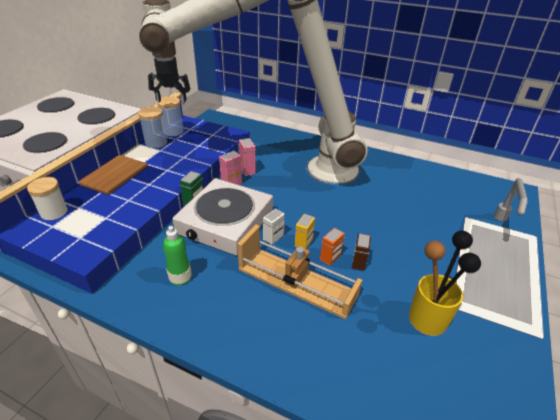

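View pics/top0.png

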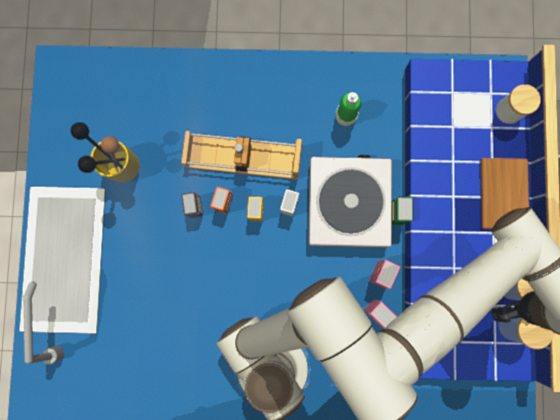

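View pics/wrist0.png

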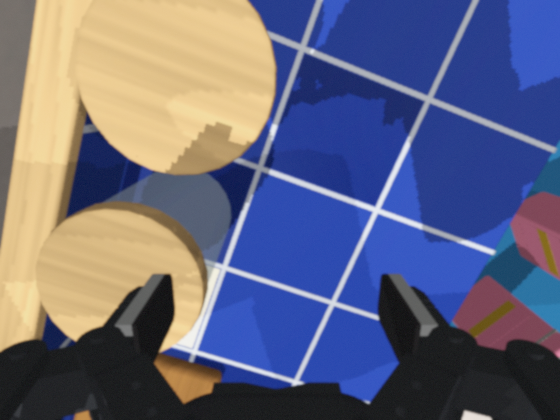

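```bash
cat > h.py <<'E'
from bench import arm
import cv2,numpy as np
def ray(n,uv,st=None):
    p=arm.camera_params(n);f=210/np.tan(np.radians(p["fov_y"])/2)
    d=np.array([(uv[0]-p["cx"])/f,(uv[1]-p["cy"])/f,1.])
    if n=="wrist":
        from scipy.spatial.transform import Rotation as R
        T=np.array(p["tool_from_camera"]);Q=R.from_quat(st["ee_rot"]).as_matrix()
        return Q@T[:3,3]+np.array(st["position"]),Q@T[:3,:3]@d
    Q=cv2.Rodrigues(np.array(p["rvec"]))[0]
    return -Q.T@np.array(p["tvec"]),Q.T@d
def pt(n,uv,z,st=None):
    o,d=ray(n,uv,st);return o+d*(z-o[2])/d[2]
def show(im,name,box,k):
    a,b,c,d=box;cv2.imwrite(name,cv2.resize(im[b:d,a:c],None,fx=k,fy=k,interpolation=cv2.INTER_CUBIC))
E
python3 - <<'E'
from h import *
im=cv2.imread("pics/top0.png");show(im,"pics/topc.png",(170,120,430,315),3)
for nm,uv,z in [("fixed panel R-top",(300,141),109),("",(299,178),109),("knob",(240,146),132),("white",(290,197),92),("yellow",(255,202),92),("orange",(220,193),92),("brown",(190,199),92),("tea",(404,205),125),("hot",(392,158),72),("hot",(391,246),72),("hot",(310,158),72)]:
    print(nm,uv,pt("top",uv,z).round())
E
```

```text
fixed panel R-top (300, 141) [637. -66. 109.]
 (299, 178) [533. -66. 109.]
knob (240, 146) [614.  97. 132.]
white (290, 197) [482. -42.  92.]
yellow (255, 202) [466.  55.  92.]
orange (220, 193) [489. 153.  92.]
brown (190, 199) [471. 235.  92.]
tea (404, 205) [ 463. -351.  125.]
hot (392, 158) [ 603. -328.   72.]
hot (391, 246) [ 353. -326.   72.]
hot (310, 158) [598. -96.  72.]
```

View pics/topc.png

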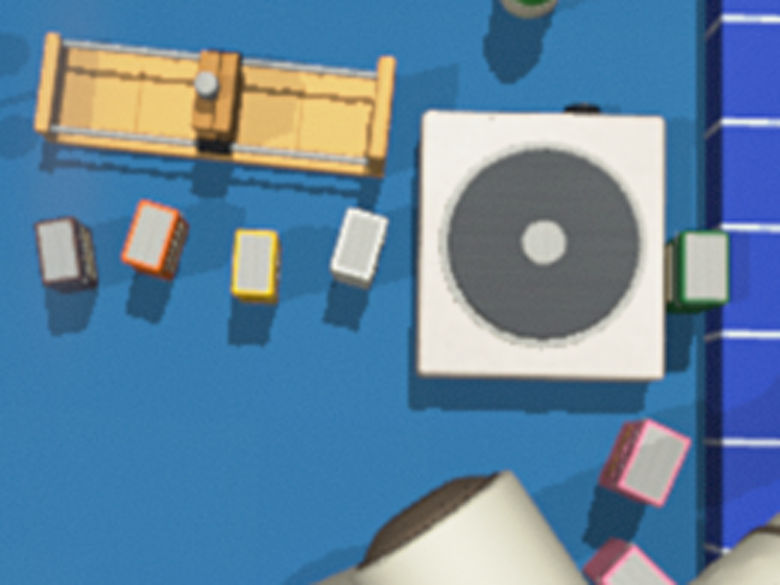

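```bash
cat >> h.py <<'E'
def rect(mask,n,z,st=None):
    c,_=cv2.findContours(mask.astype(np.uint8),0,1)
    c=max(c,key=cv2.contourArea)
    P=np.array([pt(n,q[0],z,st)[:2] for q in c],np.float32)
    (cx,cy),(w,h),a=cv2.minAreaRect(P)
    if w<h: a-=90;w,h=h,w     # a = direction of long side vs world x
    a=(a+90)%180-90
    return round(cx,1),round(cy,1),round(w,1),round(h,1),round(a,1)
E
python3 - <<'E'
from h import *
im=cv2.imread("pics/top0.png");hsv=cv2.cvtColor(im,cv2.COLOR_BGR2HSV)
m=(hsv[...,1]<45)&(hsv[...,2]>120)
for nm,(u,v),z in [("white",(359,245),92),("yellow",(255,264),92),("orange",(153,236),92),("brown",(63,252),92),("tea",(704,268),125)]:
    u=170+u//3;v=120+v//3;k=np.zeros_like(m);k[v-15:v+16,u-12:u+13]=m[v-15:v+16,u-12:u+13]
    print(nm,rect(k,"top",z))
c=lambda u,v,z:pt("top",(170+u/3,120+v/3),z).round(1)
print("panel",c(378,57,109),c(396,57,109),c(387,172,109),c(369,172,109))
print("rods",c(62,42,53),c(378,68,53),c(60,128,53),c(370,158,53))
print("knob",c(206,80,132),"stop inner",c(239,54,102),c(230,138,102))
print("hot",c(665,117,72),c(665,378,72),c(422,112,72),c(418,376,72))
print("ledge edge",c(721,110,75),c(721,440,75))
E
```

```text
white (471.3, -40.5, 63.7, 40.8, -14.8)
yellow (451.6, 56.5, 47.8, 27.2, -3.0)
orange (475.0, 153.7, 47.8, 25.6, -16.4)
brown (460.5, 238.4, 56.3, 33.3, 10.5)
tea (453.2, -353.6, 57.7, 32.5, 0.0)
panel [642.5 -55.2 109. ] [642.9 -71.8 109. ] [535.1 -65.6 109. ] [534.8 -49.1 109. ]
rods [664.9 249.1  53. ] [645.8 -55.6  53. ] [580.8 247.6  53. ] [558.  -49.7  53. ]
knob [612.2 100.6 132. ] stop inner [644.4  74.  102. ] [565.1  80.  102. ]
hot [ 599.7 -327.5   72. ] [ 353.4 -328.    72. ] [599.6 -98.   72. ] [350.3 -98.6  72. ]
ledge edge [ 606.8 -379.7   75. ] [ 297.2 -379.1   75. ]
```

```bash
cat >> h.py <<'E'
def go(x,y,z,yaw,st=None):
    "tool y to world angle yaw (deg, mod 180): prints shift in tool axes and roll"
    from scipy.spatial.transform import Rotation as R
    st=st or arm.read_state();Q=R.from_quat(st["ee_rot"]).as_matrix()
    s=Q.T@(np.array([x,y,z])-st["position"])
    c=np.degrees(np.arctan2(Q[1,1],Q[0,1]));r=-((yaw-c+90)%180-90)
    print("shift",s.round(1),"roll",round(r,1),"now",np.round(st["position"],1),"tooly",round(c,1),"j6",round(st["joints"][5],2),"F",np.round(st["contact_force"],1),"t",round(st["clock"],1))
E
python3 -c "
from h import *
go(453,-353,260,180)"
```

```text
shift [-303.6  137.2  -29.3] roll -69.9 now [ 215.2 -586.3  230.5] tooly 110.1 j6 -0.26 F [-0.3 -0.2  0. ] t 0.1
```

Call:
drive_tool(targets=[[-1, 0, 0, -30, 0], [-1, -304, 137, -30, -70], [-1, -304, 137, -30, -70], [-1, -304, 137, -30, -70], [-1, -304, 137, -30, -70], [-1, -304, 137, -30, -70], [-1, -304, 137, -30, -70], [-1, -304, 137, -30, -70], [-1, -304, 137, -30, -70], [-1, -304, 137, -30, -70], [-1, -304, 137, -30, -70], [-1, -304, 137, -30, -70]])

```text
clock: 1.35
position: [453.0, -353.8, 261.2]
ee_rot: [-0.707, 0.707, 0.0, -0.0]
contact_force: [-0.2, -0.1, 0.2]
gripper_width: 85.2
grasp_force: 0.0
```

```bash
python3 - <<'E'
from h import *
st=arm.read_state();im=arm.get_image("wrist");cv2.imwrite("pics/w1.png",im)
go(453,-353,260,180,st)
hsv=cv2.cvtColor(im,cv2.COLOR_BGR2HSV)
g=(hsv[...,0]>45)&(hsv[...,0]<85)&(hsv[...,1]>90)
print(np.argwhere(g).min(0),np.argwhere(g).max(0),g.sum())
E
```

```text
shift [-0.8 -0.   1.2] roll -0.0 now [ 453.  -353.8  261.2] tooly 180.0 j6 0.38 F [-0.2 -0.1  0.2] t 1.4
[162   0] [396 313] 3573
```

View pics/w1.png

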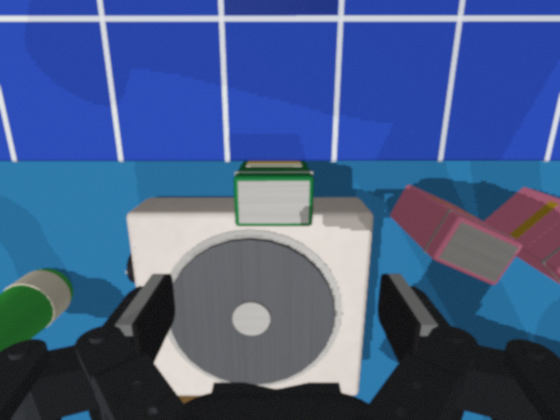

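Tea lid spans px (235,171)–(313,226), green rim, in the gap between ledge edge (row ~160) and hotplate edge (row ~210); the pink look-alikes are at (470,240) and (530,220), free of the gap, so the green one is meant.

```bash
python3 - <<'E'
from h import *
st=arm.read_state()
for uv in [(235,171),(313,171),(313,226),(235,226),(274,199)]: print(pt("wrist",uv,125,st).round(1))
p=[pt("wrist",u,125,st) for u in [(235,171),(313,171),(313,226),(235,226)]]
c=np.mean(p,0);go(c[0],c[1],84,180,st)
E
```

```text
[ 486.2 -377.2  125. ]
[ 423.3 -377.2  125. ]
[ 421.8 -330.2  125. ]
[ 487.8 -330.2  125. ]
[ 454.8 -353.8  125. ]
shift [ -0.2  -1.9 177.3] roll -0.0 now [ 452.9 -353.9  261.3] tooly 180.0 j6 0.38 F [-0.5 -0.3  0.2] t 1.4
```

Call:
drive_tool(targets=[[-1, 0, -2, 50, 0], [-1, 0, -2, 100, 0], [-1, 0, -2, 140, 0], [-1, 0, -2, 160, 0], [-1, 0, -2, 178, 0], [-1, 0, -2, 178, 0], [1, 0, -2, 178, 0], [1, 0, -2, 178, 0], [1, 0, -2, 178, 0], [1, 0, -2, 178, 0], [1, 0, -2, 178, 0], [1, 0, -2, 178, 0]])

```text
clock: 2.6
position: [456.2, -353.8, 84.7]
ee_rot: [0.708, -0.706, 0.001, -0.0]
contact_force: [-0.7, 0.3, 6.1]
gripper_width: 65.4
grasp_force: 67.2
```

Call:
drive_tool(targets=[[1, 0, 0, -20, 0], [1, 0, 0, -40, 0], [1, 0, 0, -60, 0], [1, 0, 0, -80, 0], [1, 0, 0, -100, 0], [1, 0, 0, -120, 0], [1, 0, 0, -140, 0], [1, 0, 0, -160, 0], [1, 0, 0, -160, 0]])

```text
clock: 3.5
position: [456.7, -353.8, 245.7]
ee_rot: [0.708, -0.706, 0.002, -0.001]
contact_force: [-0.4, 1.0, -1.0]
gripper_width: 65.6
grasp_force: 71.5
```

```bash
python3 - <<'E'
from h import *
go(560,100,245,176)
E
```

```text
shift [-4.535e+02 -1.047e+02  1.000e-01] roll 4.2 now [ 456.7 -353.8  245.7] tooly -179.8 j6 0.38 F [-0.4  1.  -1. ] t 3.5
```

Call:
drive_tool(targets=[[1, -206, -70, -10, 2], [1, -412, -142, -10, 4], [1, -412, -142, -10, 4], [1, -412, -142, -10, 4], [1, -412, -142, -10, 4], [1, -412, -142, -10, 4], [1, -412, -142, -10, 4], [1, -412, -142, -10, 4], [1, -412, -142, -10, 4], [1, -412, -142, -10, 4], [1, -412, -142, -10, 4]])

```text
clock: 4.6
position: [595.6, 59.8, 251.1]
ee_rot: [-0.684, 0.73, 0.001, -0.002]
contact_force: [0.5, -1.1, -2.0]
gripper_width: 65.4
grasp_force: 71.5
```

```bash
python3 - <<'E'
from h import *
st=arm.read_state();im=arm.get_image("wrist");cv2.imwrite("pics/w2.png",im)
go(600,60,250,176,st)
E
```

```text
shift [-0.5 -4.4  1.1] roll 0.2 now [595.6  59.8 251.1] tooly 176.2 j6 -0.44 F [ 0.5 -1.1 -2. ] t 4.6
```

View pics/w2.png

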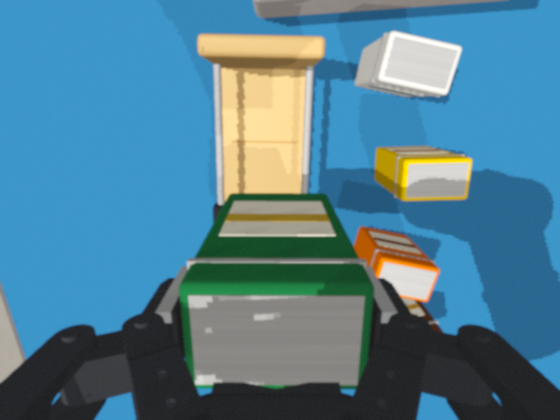

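```bash
python3 - <<'E'
from h import *
im=cv2.imread("pics/w2.png")
for c in (240,285): print(c,[tuple(int(q) for q in im[r,c]) for r in range(28,74,3)])
for r in (90,180): print(r,[tuple(int(q) for q in im[r,c]) for c in list(range(209,230,2))+list(range(298,320,2))])
st=arm.read_state()
w=lambda u,v,z:pt("wrist",(u,v),z,st).round(1)
print(w(198,45,109),w(325,47,109)); print("inner",w(210,56,109),w(315,57,109),"floor",w(262,67,14))
for r,a,b in((90,216,310),(180,221,306)):print("rods",w(a,r,53),w(b,r,53))
E
```

```text
240 [(185, 137, 54), (185, 135, 55), (153, 151, 160), (131, 197, 233), (146, 210, 245), (147, 211, 245), (142, 208, 243), (138, 205, 240), (127, 194, 229), (101, 162, 197), (59, 99, 126), (56, 94, 119), (55, 94, 120), (66, 107, 134), (92, 143, 174), (91, 143, 174)]
285 [(185, 136, 55), (185, 137, 54), (174, 139, 104), (125, 188, 223), (140, 206, 241), (141, 208, 243), (142, 208, 243), (140, 206, 241), (135, 201, 236), (110, 174, 210), (68, 113, 143), (57, 94, 119), (58, 95, 121), (67, 112, 141), (103, 159, 192), (108, 166, 199)]
90 [(185, 137, 56), (185, 136, 56), (181, 148, 112), (196, 196, 196), (197, 200, 202), (168, 172, 174), (134, 167, 190), (145, 207, 241), (150, 212, 247), (150, 212, 247), (149, 212, 247), (141, 209, 243), (148, 216, 251), (154, 221, 255), (160, 207, 237), (201, 208, 213), (216, 219, 222), (194, 198, 200), (156, 145, 135), (178, 130, 60), (199, 149, 61), (201, 151, 62)]
180 [(191, 141, 55), (185, 136, 54), (186, 137, 57), (185, 139, 71), (188, 177, 167), (197, 200, 202), (177, 180, 182), (140, 165, 184), (140, 203, 237), (144, 209, 244), (144, 209, 244), (137, 205, 240), (140, 201, 234), (137, 156, 172), (151, 155, 157), (150, 152, 154), (144, 125, 107), (180, 133, 57), (200, 150, 61), (202, 151, 62), (200, 150, 60), (178, 130, 54)]
[645.4 -61.8 109. ] [551.1 -54.1 109. ]
inner [637.4 -53.7 109. ] [558.8 -47.7 109. ] floor [601.7 -52.3  14. ]
rods [644.5 -31.9  53. ] [558.  -26.1  53. ]
rods [649.4  52.5  53. ] [565.2  58.2  53. ]
```

```bash
cat >> h.py <<'E'
E0=np.array([599.3,-51.0]);RY=np.array([.0785,.997])
def slot(d,dx=0): return E0+d*RY+dx*np.array([.997,-.0785])
E
python3 - <<'E'
from h import *
x,y=slot(28.5);go(x,y,250,175.5);go(x,y,102,175.5)
E
```

```text
shift [ 80.9 -11.5   1.6] roll 0.7 now [595.5  58.9 251.6] tooly 176.2 j6 -0.44 F [-0.5 -0.  -1.7] t 4.7
shift [ 80.8 -11.9 149.6] roll 0.7 now [595.5  58.9 251.6] tooly 176.2 j6 -0.44 F [-0.5 -0.  -1.7] t 4.7
```

Call:
drive_tool(targets=[[1, 40, -6, 0, 0.5], [1, 81, -12, 0, 0.7], [1, 81, -12, 0, 0.7], [1, 81, -12, 40, 0.7], [1, 81, -12, 80, 0.7], [1, 81, -12, 110, 0.7], [1, 81, -12, 130, 0.7], [1, 81, -12, 130, 0.7]])

```text
clock: 5.45
position: [599.8, -23.9, 119.6]
ee_rot: [-0.678, 0.735, 0.002, -0.003]
contact_force: [-0.9, -0.1, -1.2]
gripper_width: 65.3
grasp_force: 71.6
```

```bash
python3 - <<'E'
from h import *
x,y=slot(28.5);go(x,y,101,175.5)
im=arm.get_image("wrist");cv2.imwrite("pics/w3.png",im)
E
```

```text
shift [-1.5 -1.8 18.6] roll -0.2 now [599.8 -23.9 119.6] tooly 175.3 j6 -0.31 F [-0.9 -0.1 -1.2] t 5.5
```

View pics/w3.png

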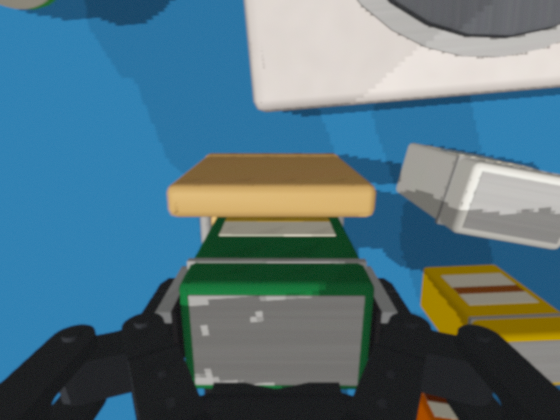

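Tea tin hangs centred (col 273) over the slot, parallel to the fixed panel (167–375, row 185) and clear of it.

Call:
drive_tool(targets=[[1, 0, -1, 10, 0], [1, 0, -1, 17, 0], [1, 2, -1, 17, 0], [1, 4, -1, 17, 0], [1, 6, -1, 18, 0], [1, 7, -1, 19, 0], [1, 7, -1, 20, 0], [1, 7, -1, 20, 0]])

```text
clock: 6.3
position: [603.3, -29.7, 103.2]
ee_rot: [-0.678, 0.735, 0.0, -0.0]
contact_force: [0.1, 0.5, -2.5]
gripper_width: 65.3
grasp_force: 71.6
```

Call:
drive_tool(targets=[[1, 0, 0, 2, 0], [1, 0, 0, 4, 0], [1, 0, 0, 4, 0], [1, 0, 0, 4, 0]])

```text
clock: 6.7
position: [603.3, -29.6, 99.2]
ee_rot: [-0.679, 0.735, 0.0, -0.0]
contact_force: [-0.5, -0.1, -2.6]
gripper_width: 65.3
grasp_force: 71.6
```

Call:
drive_tool(targets=[[1, 0, 1, 1, 0], [1, 0, 1, 2, 0], [1, 1, 1, 2, 0], [1, 2, 1, 2, 0], [1, 3, 1, 2, 0], [1, 3, 1, 2, 0]])

```text
clock: 7.3
position: [603.0, -29.9, 98.8]
ee_rot: [-0.678, 0.735, 0.0, 0.002]
contact_force: [-2.9, 9.2, 4.7]
gripper_width: 65.2
grasp_force: 72.4
```

Call:
drive_tool(targets=[[1, -2, 0, 0, 0], [-1, -2, 0, 0, 0], [-1, -2, 0, 0, 0], [-1, -2, 0, 0, 0], [-1, -2, 0, 0, 0], [-1, -2, 0, -20, 0], [-1, -2, 0, -60, 0], [-1, -2, 0, -110, 0], [-1, -40, 0, -120, 0], [-1, -80, 0, -120, 0], [-1, -80, 0, -120, 0]])

```text
clock: 8.4
position: [609.1, 50.6, 217.9]
ee_rot: [-0.68, 0.733, -0.0, 0.001]
contact_force: [-0.2, 0.7, -0.8]
gripper_width: 85.3
grasp_force: 0.0
```

```bash
python3 - <<'E'
from h import *
st=arm.read_state()
im=arm.get_image("wrist");cv2.imwrite("pics/w4.png",im);cv2.imwrite("pics/top4.png",arm.get_image("top"))
go(608,98,230,175.5,st)
E
```

```text
shift [-47.2   4.6 -12.1] roll 0.2 now [609.1  50.6 217.9] tooly 175.7 j6 -0.42 F [-0.2  0.7 -0.8] t 8.4
```

View pics/w4.png

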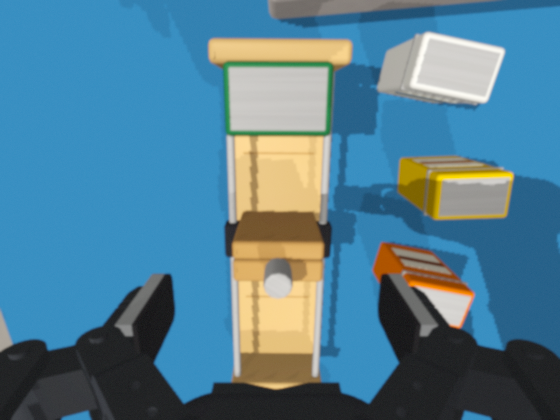

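Tea lid (225–333, 62–134) sits upright against the fixed end. Knob top at (278,285), stop panel's inner top edge at row ~213.

```bash
python3 - <<'E'
from h import *
st=arm.read_state()
k=pt("wrist",(278,285),132,st);print(k,pt("wrist",(278,247),102,st),"tea",pt("wrist",(225,98),139,st),pt("wrist",(333,98),139,st),pt("wrist",(279,134),139,st))
go(k[0],k[1],112,175.5,st)
E
```

```text
[610.99672769  98.75858708 132.        ] [609.49249906  81.62199569 102.        ] tea [632.89630488 -32.97553738 139.        ] [568.23466006 -27.92287832 139.        ] [602.1652544   -9.32535229 139.        ]
shift [-51.    1.2 104.9] roll 0.0 now [608.3  47.8 217. ] tooly 175.5 j6 -0.42 F [ 0.3 -0.9 -0. ] t 8.5
```

Call:
drive_tool(targets=[[-1, -51, 1, 0, 0], [-1, -51, 1, 0, 0], [-1, -51, 1, 50, 0], [-1, -51, 1, 90, 0], [-1, -51, 1, 108, 0], [-1, -51, 1, 108, 0], [1, -51, 1, 108, 0], [1, -51, 1, 108, 0], [1, -51, 1, 108, 0], [1, -51, 1, 108, 0], [1, -51, 1, 108, 0], [1, -51, 1, 108, 0]])

```text
clock: 9.7
position: [611.9, 98.3, 110.7]
ee_rot: [-0.679, 0.734, -0.0, 0.001]
contact_force: [-2.0, -0.1, 5.9]
gripper_width: 19.7
grasp_force: 58.6
```

Call:
drive_tool(targets=[[1, -5, 0, 0, 0], [1, -16, 0, 0, 0], [1, -28, 0, 0, 0], [1, -40, 0, 0, 0], [1, -52, 0, 0, 0], [1, -64, 0, 0, 0], [1, -76, 0, 0, 0], [1, -88, 0, 0, 0], [1, -100, 0, 0, 0], [1, -112, 0, 0, 0], [1, -124, 0, 0, 0], [1, -130, 0, 0, 0]])

```text
clock: 10.9
position: [622.8, 228.1, 110.7]
ee_rot: [-0.679, 0.734, -0.001, 0.001]
contact_force: [-0.4, -3.0, 4.9]
gripper_width: 20.0
grasp_force: 58.9
```

Call:
drive_tool(targets=[[1, 0, 0, 0, 0], [-1, 0, 0, 0, 0], [-1, 0, 0, 0, 0], [-1, 0, 0, 0, 0], [-1, 0, 0, 0, 0], [-1, 0, 0, -50, 0], [-1, 0, 0, -100, 0], [-1, 50, 0, -150, 0], [-1, 95, 0, -150, 0], [-1, 95, 0, -150, 0]])

```text
clock: 11.9
position: [614.6, 129.9, 262.6]
ee_rot: [-0.677, 0.736, -0.001, 0.002]
contact_force: [1.0, 0.3, -0.3]
gripper_width: 85.3
grasp_force: 0.0
```

```bash
python3 - <<'E'
from h import *
st=arm.read_state()
im=arm.get_image("wrist");cv2.imwrite("pics/w5.png",im);cv2.imwrite("pics/top5.png",arm.get_image("top"))
go(608,98,230,175.5,st)
E
```

```text
shift [32.4  4.1 32.6] roll -0.2 now [614.6 129.9 262.6] tooly 175.3 j6 -0.55 F [ 1.   0.3 -0.3] t 11.9
```

View pics/w5.png

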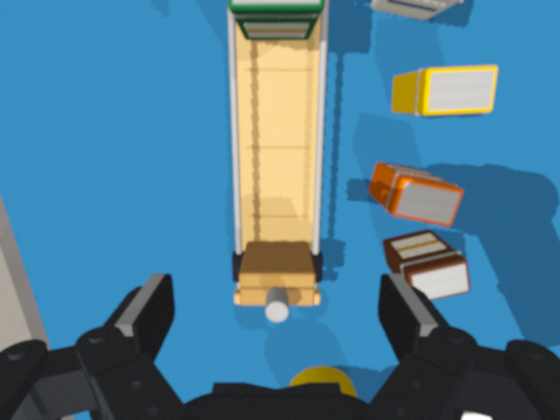

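```bash
cat >> h.py <<'E'
def tin(name,seed,zt=92,smax=60,vmin=100,half=60):
    "lid rectangle seen by the wrist camera, seed = expected world xy"
    st=arm.read_state();im=arm.get_image("wrist");hsv=cv2.cvtColor(im,cv2.COLOR_BGR2HSV)
    m=((hsv[...,1]<smax)&(hsv[...,2]>vmin)).astype(np.uint8)
    n,lab,s,c=cv2.connectedComponentsWithStats(m,connectivity=4)
    b=None
    for i in range(1,n):
        if s[i,4]<600: continue
        r=rect(lab==i,"wrist",zt,st)
        if 40<r[2]<75 and 22<r[3]<50:
            d=np.hypot(r[0]-seed[0],r[1]-seed[1])
            if d<half and (b is None or d<b[0]): b=(d,r,c[i].round())
    cv2.imwrite(f"pics/{name}.png",im);print(name,b)
    return b and b[1],st
E
python3 - <<'E'
from h import *
for n,s in(("y",(451,56)),("o",(475,153)),("b",(460,238))): tin(n,s)
go(471,-40,215,165.2)
E
```

```text
y (np.float64(3.46554469023269), (453.5, 58.4, 51.4, 29.3, -2.3), array([460.,  90.]))
o (np.float64(3.1064449134018024), (476.7, 155.6, 51.0, 28.8, -15.9), array([427., 202.]))
b (np.float64(2.607680962081053), (459.8, 240.6, 55.1, 32.9, 10.2), array([443., 282.]))
shift [184.5 128.9  43.4] roll 10.3 now [614.1 133.8 258. ] tooly 175.5 j6 -0.55 F [ 0.3 -0.2 -0.2] t 12.2
```

Call:
drive_tool(targets=[[-1, 184, 129, 43, 10], [-1, 184, 129, 43, 10], [-1, 184, 129, 43, 10], [-1, 184, 129, 43, 10], [-1, 184, 129, 43, 10], [-1, 184, 129, 43, 10], [-1, 184, 129, 43, 10]])

```text
clock: 12.85
position: [471.5, -39.7, 216.0]
ee_rot: [-0.612, 0.791, 0.0, -0.0]
contact_force: [-0.1, 0.8, 0.1]
gripper_width: 85.3
grasp_force: 0.0
```

```bash
python3 - <<'E'
from h import *
r,st=tin("wh1",(471,-40))
if r: go(r[0],r[1],55,180+r[4],st)
E
```

```text
wh1 None
```

View pics/wh1.png

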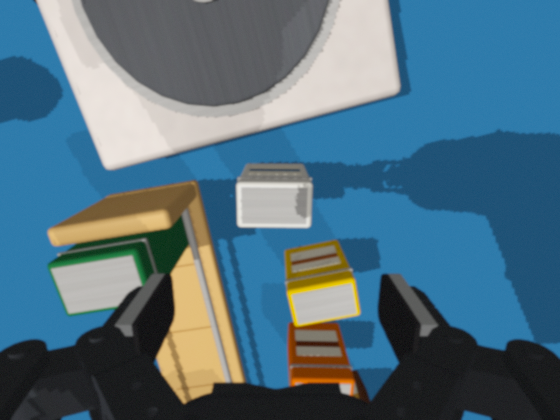

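White lid spans (237,179)–(313,228), square to the tool.

```bash
python3 - <<'E'
from h import *
st=arm.read_state()
p=[pt("wrist",u,92,st) for u in [(237,179),(312.5,179),(312.5,228),(237,227)]]
print(np.round(p,1));c=np.mean(p,0);go(c[0],c[1],55,165.2,st)
E
```

```text
[[496.8 -65.6  92. ]
 [440.1 -50.9  92. ]
 [449.  -11.5  92. ]
 [508.  -27.6  92. ]]
shift [ -0.7  -1.3 161.1] roll 0.3 now [472.  -39.3 216.1] tooly 165.5 j6 -0.51 F [1.4 0.  0.7] t 12.9
```

Call:
drive_tool(targets=[[-1, 0, -1, 50, 0], [-1, 0, -1, 100, 0], [-1, 0, -1, 140, 0], [-1, 0, -1, 161, 0], [-1, 0, -1, 161, 0], [1, 0, -1, 161, 0], [1, 0, -1, 161, 0], [1, 0, -1, 161, 0], [1, 0, -1, 161, 0], [1, 0, -1, 161, 0], [1, 0, -1, 161, 0]])

```text
clock: 14.0
position: [473.5, -39.9, 56.8]
ee_rot: [-0.612, 0.791, -0.001, 0.002]
contact_force: [-1.5, 3.2, 7.4]
gripper_width: 59.3
grasp_force: 65.4
```

Call:
drive_tool(targets=[[1, 0, 0, -20, 0], [1, 0, 0, -50, 0], [1, 0, 0, -90, 0], [1, 0, 0, -130, 0], [1, 0, 0, -150, 0], [1, 0, 0, -150, 0]])

```text
clock: 14.6
position: [473.6, -40.3, 208.6]
ee_rot: [-0.612, 0.791, -0.002, 0.003]
contact_force: [-0.5, -0.2, -2.6]
gripper_width: 59.4
grasp_force: 65.2
```

```bash
python3 - <<'E'
from h import *
x,y=slot(89);go(x,y,205,175.5);go(x,y,71,175.5)
E
```

```text
shift [-108.8 -108.8    4.7] roll -10.0 now [473.6 -40.3 208.6] tooly 165.5 j6 -0.51 F [-0.5 -0.2 -2.6] t 14.6
shift [-108.4 -107.9  138.7] roll -10.0 now [473.6 -40.3 208.6] tooly 165.5 j6 -0.51 F [-0.5 -0.2 -2.6] t 14.6
```

Call:
drive_tool(targets=[[1, -109, -108, 0, -10], [1, -109, -108, 0, -10], [1, -109, -108, 0, -10], [1, -109, -108, 0, -10], [1, -109, -108, 0, -10], [1, -109, -108, 40, -10], [1, -109, -108, 80, -10], [1, -109, -108, 105, -10], [1, -109, -108, 120, -10], [1, -109, -108, 120, -10]])

```text
clock: 15.6
position: [600.3, 36.4, 82.3]
ee_rot: [-0.678, 0.735, 0.002, -0.003]
contact_force: [-0.5, 0.5, -2.4]
gripper_width: 59.1
grasp_force: 65.7
```

```bash
python3 - <<'E'
from h import *
x,y=slot(89);go(x,y,71,175.5)
E
```

```text
shift [-1.8 -6.  11.2] roll -0.1 now [600.3  36.4  82.3] tooly 175.4 j6 -0.41 F [-0.5  0.5 -2.4] t 15.6
```

Call:
drive_tool(targets=[[1, 0, -3, 0, 0], [1, 0, -3, 0, 0], [1, 0, -3, 4, 0]])

```text
clock: 15.9
position: [608.1, 37.9, 83.2]
ee_rot: [-0.679, 0.735, -0.001, 0.002]
contact_force: [-0.5, 0.7, -2.0]
gripper_width: 59.5
grasp_force: 65.7
```

Call:
drive_tool(targets=[[1, 0, 2, 4, 0], [1, 0, 2, 8, 0], [1, 0, 2, 11, 0], [1, 0, 2, 11, 0], [1, 0, 2, 11, 0]])

```text
clock: 16.4
position: [604.9, 37.8, 71.0]
ee_rot: [-0.679, 0.734, -0.0, -0.0]
contact_force: [-2.4, 0.2, 5.3]
gripper_width: 59.3
grasp_force: 66.2
```

Seated on the floor; release, rise, and move over the yellow tin.

Call:
drive_tool(targets=[[-1, 0, 0, 0, 0], [-1, 0, 0, 0, 0], [-1, 0, 0, 0, 0], [-1, 0, 0, 0, 0], [-1, 0, 0, -20, 0], [-1, 0, 0, -60, 0], [-1, 0, 0, -110, 0], [-1, 0, 0, -145, 0], [-1, -30, 152, -145, 0], [-1, -30, 152, -145, 2], [-1, -30, 152, -145, 2], [-1, -30, 152, -145, 2]])

```text
clock: 17.6
position: [450.8, 79.5, 215.2]
ee_rot: [-0.666, 0.746, 0.001, -0.001]
contact_force: [0.6, 0.4, 1.5]
gripper_width: 85.5
grasp_force: 0.0
```

```bash
python3 - <<'E'
from h import *
r,st=tin("y2",(453.5,57))
if r: go(r[0],r[1],55,180+r[4],st)
E
```

```text
y2 (np.float64(1.7888543819998382), (454.3, 58.6, 51.6, 29.4, -2.4), array([269., 177.]))
shift [ 20.4  -6.2 160.1] roll -4.0 now [450.8  79.5 215.2] tooly 173.6 j6 -0.64 F [0.6 0.4 1.5] t 17.6
```

Call:
drive_tool(targets=[[-1, 20, -6, 0, -4], [-1, 20, -6, 50, -4], [-1, 20, -6, 100, -4], [-1, 20, -6, 140, -4], [-1, 20, -6, 160, -4], [-1, 20, -6, 160, -4], [1, 20, -6, 160, -4], [1, 20, -6, 160, -4], [1, 20, -6, 160, -4], [1, 20, -6, 160, -4], [1, 20, -6, 160, -4], [1, 20, -6, 160, -4]])

```text
clock: 18.85
position: [460.9, 59.9, 56.8]
ee_rot: [-0.691, 0.722, -0.001, 0.002]
contact_force: [0.1, 1.1, 6.0]
gripper_width: 59.3
grasp_force: 65.9
```

Call:
drive_tool(targets=[[1, 0, 0, -20, 0], [1, 0, 0, -50, 0], [1, 0, 0, -90, 0], [1, 0, 0, -130, 0], [1, 0, 0, -150, 0], [1, 0, 0, -150, 0]])

```text
clock: 19.45
position: [461.1, 59.9, 208.6]
ee_rot: [-0.691, 0.723, -0.001, 0.004]
contact_force: [0.6, -0.4, -1.6]
gripper_width: 59.0
grasp_force: 65.1
```

```bash
python3 - <<'E'
from h import *
x,y=slot(131);go(x,y,205,175.5)
E
```

```text
shift [ -26.2 -147.5    4.7] roll 2.0 now [461.1  59.9 208.6] tooly 177.5 j6 -0.52 F [ 0.6 -0.4 -1.6] t 19.4
```

Call:
drive_tool(targets=[[1, -28, -147, 0, 2], [1, -28, -147, 0, 2], [1, -28, -147, 0, 2], [1, -28, -147, 0, 2], [1, -28, -147, 0, 2], [1, -28, -147, 40, 2], [1, -28, -147, 60, 2], [1, -28, -147, 60, 2], [1, -28, -147, 60, 2], [1, -28, -147, 60, 2]])

```text
clock: 20.45
position: [608.3, 81.0, 147.3]
ee_rot: [-0.679, 0.734, -0.001, 0.002]
contact_force: [-0.3, 0.6, -1.1]
gripper_width: 59.5
grasp_force: 65.6
```

```bash
python3 - <<'E'
from h import *
x,y=slot(132.5);st=arm.read_state();go(x,y,70.5,175.5,st);cv2.imwrite("pics/w6.png",arm.get_image("wrist"))
E
```

```text
shift [-0.2 -1.2 76.9] roll -0.0 now [608.3  81.  147.3] tooly 175.5 j6 -0.48 F [-0.3  0.6 -1.1] t 20.4
```

View pics/w6.png

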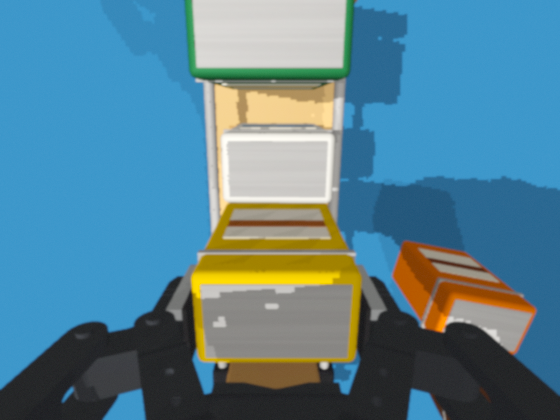

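White stands square in the rack at (277,167), with tea above it; yellow hangs aligned over its slot.

Call:
drive_tool(targets=[[1, -2, -1, 30, 0], [1, -2, -1, 50, 0], [1, -2, -1, 64, 0], [1, -2, -1, 70, 0], [1, -2, -1, 74, 0], [1, -2, -1, 77, 0], [1, -2, -1, 77, 0], [1, -2, -1, 77, 0]])

```text
clock: 21.3
position: [609.6, 82.8, 70.9]
ee_rot: [-0.679, 0.734, -0.001, 0.001]
contact_force: [-1.9, -0.8, 5.7]
gripper_width: 59.4
grasp_force: 66.3
```

Call:
drive_tool(targets=[[-1, 0, 0, 0, 0], [-1, 0, 0, 0, 0], [-1, 0, 0, 0, 0], [-1, 0, 0, 0, 0], [-1, 0, 0, -20, 0], [-1, 0, 0, -60, 0], [-1, 0, 0, -110, 0], [-1, 0, 0, -145, 0], [-1, -61, 138, -145, 11], [-1, -61, 138, -145, 11], [-1, -61, 138, -145, 11], [-1, -61, 138, -145, 11]])

```text
clock: 22.5
position: [471.8, 155.5, 213.6]
ee_rot: [-0.607, 0.795, 0.001, -0.0]
contact_force: [0.8, 0.4, 0.8]
gripper_width: 85.2
grasp_force: 0.0
```

```bash
python3 - <<'E'
from h import *
r,st=tin("o2",(476,154))
if r: go(r[0],r[1],55,180+r[4],st)
E
```

```text
o2 (np.float64(2.483948469674823), (477.9, 155.6, 51.2, 28.7, -15.3), array([269., 205.]))
shift [ -1.7  -6.1 158.6] roll 0.0 now [471.8 155.5 213.6] tooly 164.7 j6 -0.91 F [0.8 0.4 0.8] t 22.5
```

Call:
drive_tool(targets=[[-1, -2, -4, 0, 0], [-1, -2, -4, 50, 0], [-1, -2, -4, 100, 0], [-1, -2, -4, 140, 0], [-1, -2, -4, 158, 0], [-1, -2, -4, 158, 0], [1, -2, -4, 158, 0], [1, -2, -4, 158, 0], [1, -2, -4, 158, 0], [1, -2, -4, 158, 0], [1, -2, -4, 158, 0], [1, -2, -4, 158, 0]])

```text
clock: 23.75
position: [481.7, 155.8, 56.7]
ee_rot: [-0.605, 0.796, -0.0, 0.002]
contact_force: [0.2, 0.3, 6.5]
gripper_width: 59.0
grasp_force: 66.1
```

Call:
drive_tool(targets=[[1, 0, 0, -20, 0], [1, 0, 0, -50, 0], [1, 0, 0, -90, 0], [1, 0, 0, -130, 0], [1, 0, 0, -150, 0], [1, 0, 0, -150, 0]])

```text
clock: 24.35
position: [481.6, 156.1, 208.3]
ee_rot: [-0.605, 0.796, -0.0, 0.003]
contact_force: [-0.5, -0.2, -1.8]
gripper_width: 59.1
grasp_force: 65.3
```

```bash
python3 - <<'E'
from h import *
x,y=slot(175);go(x,y,205,175.5)
E
```

```text
shift [  -3.7 -135.3    3.9] roll -11.0 now [481.6 156.1 208.3] tooly 164.5 j6 -0.91 F [-0.5 -0.2 -1.8] t 24.4
```

Call:
drive_tool(targets=[[1, -4, -135, 0, -11], [1, -4, -135, 0, -11], [1, -4, -135, 0, -11], [1, -4, -135, 0, -11], [1, -4, -135, 0, -11], [1, -4, -135, 40, -11], [1, -4, -135, 60, -11], [1, -4, -135, 60, -11], [1, -4, -135, 60, -11], [1, -4, -135, 60, -11]])

```text
clock: 25.35
position: [612.2, 123.5, 147.1]
ee_rot: [-0.679, 0.734, -0.001, 0.001]
contact_force: [0.4, -0.2, -1.7]
gripper_width: 59.6
grasp_force: 66.1
```

```bash
python3 - <<'E'
from h import *
x,y=slot(175);st=arm.read_state();go(x,y,70.5,175.5,st)
im=arm.get_image("wrist");cv2.imwrite("pics/w7.png",im);im=cv2.cvtColor(im,cv2.COLOR_BGR2HSV)
m=(im[...,0]>22)&(im[...,0]<32)&(im[...,1]>200)&(im[...,2]>200)
q=np.argwhere(m);print(q.min(0),q.max(0),m.sum())
E
```

```text
shift [ 0.1 -0.6 76.6] roll 0.0 now [612.2 123.5 147.1] tooly 175.5 j6 -0.54 F [ 0.4 -0.2 -1.7] t 25.4
[133 219] [202 331] 1647
```

Call:
drive_tool(targets=[[1, 0, 0, 30, 0], [1, 0, 0, 50, 0], [1, 0, 0, 64, 0], [1, 0, 0, 70, 0], [1, 0, 0, 74, 0], [1, 0, 0, 77, 0], [1, 0, 0, 77, 0], [1, 0, 0, 77, 0]])

```text
clock: 26.2
position: [612.4, 123.1, 70.7]
ee_rot: [-0.679, 0.734, -0.001, 0.001]
contact_force: [-2.4, 0.3, 5.9]
gripper_width: 58.7
grasp_force: 67.0
```

Call:
drive_tool(targets=[[-1, 0, 0, 0, 0], [-1, 0, 0, 0, 0], [-1, 0, 0, 0, 0], [-1, 0, 0, -20, 0], [-1, 0, 0, -60, 0], [-1, 0, 0, -110, 0], [-1, 0, 0, -145, 0], [-1, -105, 161, -145, -15], [-1, -105, 161, -145, -15], [-1, -105, 161, -145, -15], [-1, -105, 161, -145, -15], [-1, -105, 161, -145, -15]])

```text
clock: 27.4
position: [456.4, 242.5, 213.9]
ee_rot: [0.77, -0.638, -0.0, -0.0]
contact_force: [1.1, -0.0, 0.6]
gripper_width: 85.7
grasp_force: 0.0
```

```bash
python3 - <<'E'
from h import *
r,st=tin("b2",(460,239))
if r: go(r[0],r[1],55,180+r[4],st)
E
```

```text
b2 (np.float64(1.6643316977093077), (461.4, 239.9, 53.7, 30.8, 10.8), array([271., 199.]))
shift [  3.7  -4.4 158.9] roll -0.0 now [456.4 242.5 213.9] tooly -169.2 j6 -0.61 F [ 1.1 -0.   0.6] t 27.4
```

Call:
drive_tool(targets=[[-1, 2, -3, 0, 0], [-1, 2, -3, 50, 0], [-1, 2, -3, 100, 0], [-1, 2, -3, 140, 0], [-1, 2, -3, 158, 0], [-1, 2, -3, 158, 0], [1, 2, -3, 158, 0], [1, 2, -3, 158, 0], [1, 2, -3, 158, 0], [1, 2, -3, 158, 0], [1, 2, -3, 158, 0], [1, 2, -3, 158, 0]])

```text
clock: 28.65
position: [463.9, 239.7, 56.9]
ee_rot: [0.769, -0.639, 0.001, -0.002]
contact_force: [0.3, -1.0, 6.3]
gripper_width: 59.1
grasp_force: 66.0
```

Call:
drive_tool(targets=[[1, 0, 0, -20, 0], [1, 0, 0, -50, 0], [1, 0, 0, -90, 0], [1, 0, 0, -130, 0], [1, 0, 0, -150, 0], [1, 0, 0, -150, 0]])

```text
clock: 29.25
position: [463.8, 240.0, 208.7]
ee_rot: [0.769, -0.64, 0.0, -0.004]
contact_force: [-1.0, 0.2, -1.6]
gripper_width: 59.2
grasp_force: 65.2
```

```bash
python3 - <<'E'
from h import *
x,y=slot(217);go(x,y,205,175.5)
E
```

```text
shift [ 101.2 -136.4    4.1] roll 15.0 now [463.8 240.  208.7] tooly -169.5 j6 -0.61 F [-1.   0.2 -1.6] t 29.2
```

Call:
drive_tool(targets=[[1, 101, -136, 0, 15], [1, 101, -136, 0, 15], [1, 101, -136, 0, 15], [1, 101, -136, 0, 15], [1, 101, -136, 0, 15], [1, 101, -136, 40, 15], [1, 101, -136, 60, 15], [1, 101, -136, 60, 15], [1, 101, -136, 60, 15], [1, 101, -136, 60, 15]])

```text
clock: 30.25
position: [615.4, 165.0, 146.8]
ee_rot: [-0.679, 0.734, -0.001, 0.001]
contact_force: [0.2, -0.9, -0.9]
gripper_width: 59.5
grasp_force: 65.7
```

```bash
python3 - <<'E'
from h import *
x,y=slot(217);st=arm.read_state();go(x,y,70.5,175.5,st)
im=arm.get_image("wrist");cv2.imwrite("pics/w8.png",im)
E
```

```text
shift [-0.4 -0.8 76.3] roll 0.0 now [615.4 165.  146.8] tooly 175.5 j6 -0.59 F [ 0.2 -0.9 -0.9] t 30.2
```

View pics/w8.png

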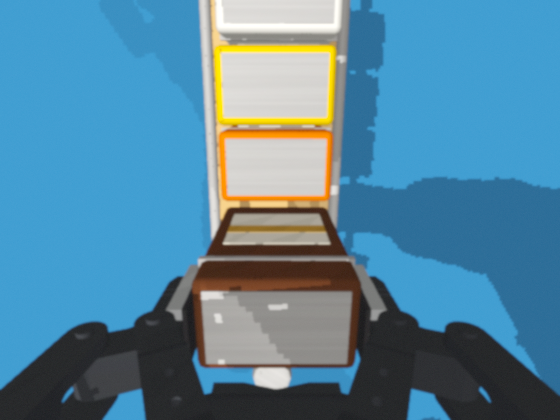

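White, yellow (275,85), orange (276,165) stand square; brown hangs just clear beyond orange (lower edge row 200). Lower it, tx −1.

Call:
drive_tool(targets=[[1, -1, 0, 30, 0], [1, -1, 0, 50, 0], [1, -1, 0, 64, 0], [1, -1, 0, 70, 0], [1, -1, 0, 74, 0], [1, -1, 0, 77, 0], [1, -1, 0, 77, 0], [1, -1, 0, 77, 0]])

```text
clock: 31.1
position: [615.7, 165.5, 70.9]
ee_rot: [-0.679, 0.734, -0.001, 0.001]
contact_force: [-3.0, -0.8, 5.4]
gripper_width: 59.2
grasp_force: 66.4
```

Call:
drive_tool(targets=[[-1, 0, 0, 0, 0], [-1, 0, 0, 0, 0], [-1, 0, 0, 0, 0], [-1, 0, 0, 0, 0], [-1, 0, 0, -20, 0], [-1, 0, 0, -60, 0], [-1, 0, 0, -110, 0], [-1, 0, 0, -150, 0], [-1, -20, 0, -190, 0], [-1, -20, 0, -190, 0], [-1, -20, 0, -190, 0]])

```text
clock: 32.2
position: [616.6, 185.8, 259.2]
ee_rot: [-0.679, 0.734, -0.0, 0.001]
contact_force: [0.1, -0.4, -1.3]
gripper_width: 85.0
grasp_force: 0.0
```

```bash
python3 - <<'E'
from h import *
st=arm.read_state()
im=arm.get_image("wrist");cv2.imwrite("pics/w9.png",im);cv2.imwrite("pics/top9.png",arm.get_image("top"))
go(623,229,109,175.5,st)
E
```

```text
shift [-43.3  -2.7 150.3] roll -0.0 now [616.6 185.8 259.2] tooly 175.5 j6 -0.62 F [ 0.1 -0.4 -1.3] t 32.2
```

View pics/w9.png

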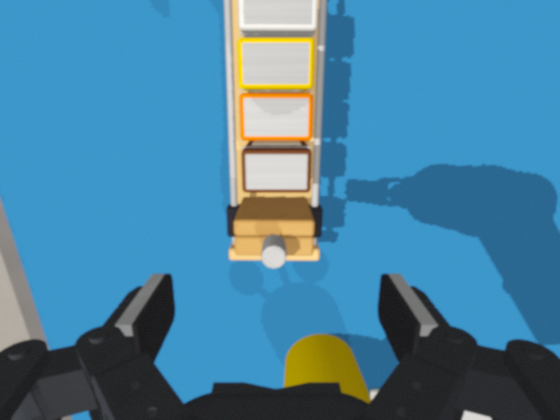

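All four spice tins stand in a row; the knob is at (273,250), where I left it.

Call:
drive_tool(targets=[[-1, -43, -3, 20, 0], [-1, -43, -3, 60, 0], [-1, -43, -3, 110, 0], [-1, -43, -3, 140, 0], [-1, -43, -3, 149, 0], [-1, -43, -3, 149, 0], [1, -43, -3, 149, 0], [1, -43, -3, 149, 0], [1, -43, -3, 149, 0], [1, -43, -3, 149, 0], [1, -43, -3, 149, 0], [1, -43, -3, 149, 0]])

```text
clock: 33.5
position: [622.9, 228.0, 110.7]
ee_rot: [-0.679, 0.735, -0.0, 0.0]
contact_force: [-2.1, 0.7, 5.4]
gripper_width: 19.8
grasp_force: 58.7
```

Call:
drive_tool(targets=[[1, 4, 0, 0, 0], [1, 8, 0, 0, 0], [1, 12, 0, 0, 0], [1, 16, 0, 0, 0], [1, 20, 0, 0, 0], [1, 24, 0, 0, 0], [1, 28, 0, 0, 0], [1, 32, 0, 0, 0], [1, 36, 0, 0, 0], [1, 40, 0, 0, 0], [1, 44, 0, 0, 0], [1, 48, 0, 0, 0]])

```text
clock: 34.7
position: [619.1, 182.2, 110.7]
ee_rot: [-0.679, 0.734, 0.001, 0.002]
contact_force: [-4.1, 5.5, 6.3]
gripper_width: 19.9
grasp_force: 59.0
```

Call:
drive_tool(targets=[[1, 2, 0, 0, 0], [1, 4, 0, 0, 0], [1, 6, 0, 0, 0], [1, 8, 0, 0, 0], [1, 10, 0, 0, 0], [1, 10, 0, 0, 0]])

```text
clock: 35.3
position: [618.2, 172.0, 110.7]
ee_rot: [-0.679, 0.734, 0.001, 0.002]
contact_force: [-3.3, 5.6, 7.3]
gripper_width: 20.5
grasp_force: 59.0
```

Call:
drive_tool(targets=[[1, 1, 0, 0, 0], [1, 2, 0, 0, 0], [1, 3, 0, 0, 0], [1, 4, 0, 0, 0], [1, 4, 0, 0, 0]])

```text
clock: 35.8
position: [617.8, 168.2, 110.7]
ee_rot: [-0.679, 0.734, 0.001, 0.002]
contact_force: [-6.0, 6.3, 5.4]
gripper_width: 20.1
grasp_force: 59.0
```

Call:
drive_tool(targets=[[1, 1, 0, 0, 0], [1, 2, 0, 0, 0], [1, 3, 0, 0, 0], [1, 3, 0, 0, 0]])

```text
clock: 36.2
position: [617.6, 165.1, 110.7]
ee_rot: [-0.679, 0.734, 0.001, 0.002]
contact_force: [-4.5, 5.5, 6.5]
gripper_width: 19.7
grasp_force: 59.0
```

Call:
drive_tool(targets=[[1, 1, 0, 0, 0], [1, 2, 0, 0, 0], [1, 3, 0, 0, 0], [1, 3, 0, 0, 0]])

```text
clock: 36.6
position: [617.4, 162.8, 110.7]
ee_rot: [-0.679, 0.734, 0.001, 0.002]
contact_force: [-4.8, 6.9, 5.9]
gripper_width: 19.8
grasp_force: 59.0
```

Call:
drive_tool(targets=[[1, 1, 0, 0, 0], [1, 2, 0, 0, 0], [1, 2, 0, 0, 0], [1, 2, 0, 0, 0]])

```text
clock: 37.0
position: [617.5, 162.7, 110.7]
ee_rot: [-0.679, 0.734, 0.001, 0.003]
contact_force: [-6.3, 12.9, 5.1]
gripper_width: 20.1
grasp_force: 58.9
```

```bash
python3 - <<'E'
from h import *
st=arm.read_state();go(617,163,110,175.5,st)
im=arm.get_image("wrist");show(im,"pics/w10.png",(190,0,370,300),2)
E
```

```text
shift [-0.2  0.5  0.7] roll 0.0 now [617.5 162.7 110.7] tooly 175.5 j6 -0.58 F [-6.3 12.9  5.1] t 37.0
```

View pics/w10.png

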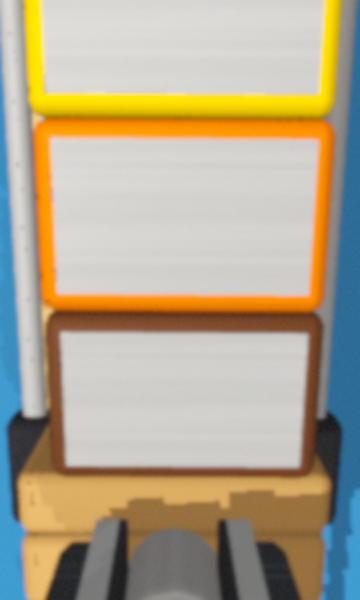

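Row is closed up: yellow, orange, brown and stop touching edge to edge, force rising without motion. A last firm push, then release.

Call:
drive_tool(targets=[[1, 1, 0, 0, 0], [1, 2, 0, 0, 0], [1, 3, 0, 0, 0], [1, 3, 0, 0, 0]])

```text
clock: 37.45
position: [617.5, 162.6, 110.7]
ee_rot: [-0.679, 0.734, 0.002, 0.006]
contact_force: [-6.3, 20.3, 4.8]
gripper_width: 19.8
grasp_force: 58.9
```

Call:
drive_tool(targets=[[-1, -1, 0, 0, 0], [-1, -1, 0, 0, 0], [-1, -1, 0, 0, 0], [-1, -1, 0, 0, 0], [-1, -1, 0, 0, 0], [-1, 0, 0, -30, 0], [-1, 0, 0, -80, 0], [-1, 0, 0, -130, 0], [-1, 60, 0, -150, 0], [-1, 110, 0, -150, 0], [-1, 110, 0, -150, 0], [-1, 110, 0, -150, 0]])

```text
clock: 38.65
position: [608.1, 43.0, 259.7]
ee_rot: [-0.677, 0.736, -0.0, 0.0]
contact_force: [-0.4, 0.4, -0.6]
gripper_width: 85.7
grasp_force: 0.0
```

```bash
python3 - <<'E'
from h import *
st=arm.read_state();go(617,163,110,175.5,st)
im=arm.get_image("wrist");show(im,"pics/w11.png",(150,0,430,300),2)
E
```

```text
shift [-120.3    1.1  149.7] roll -0.3 now [608.1  43.  259.7] tooly 175.2 j6 -0.42 F [-0.4  0.4 -0.6] t 38.6
```

View pics/w11.png

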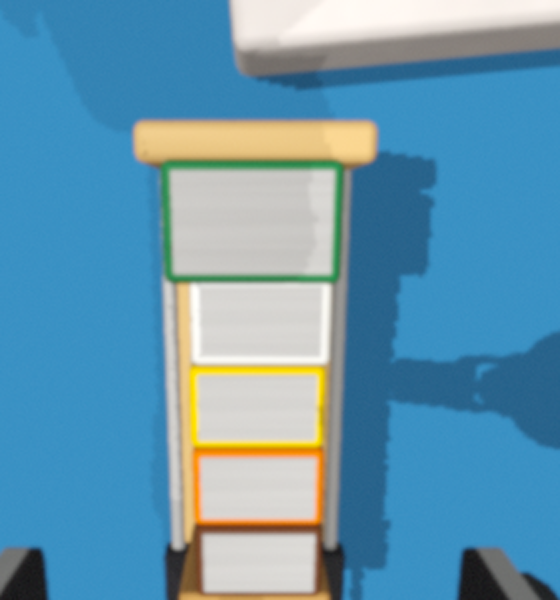

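The row shows tea, white, yellow, orange and brown upright against the fixed end with no gaps, and the stop on the brown tin. No red tin was in any view.

```bash
python3 -c "
from bench import arm
print(arm.job_done())"
```

```text
the job is handed in; nothing more can be done
None
```

The job is handed in: the tea tin stands against the rack's fixed end, followed by white, yellow, orange and brown (there was no red tin), and the sliding stop is pushed up snug with no gaps visible in the last wrist picture.

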